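# Index the rotary table to its next hole

### The job

With the fingertips, press the indexing plunger on the rotary table in (down) and, keeping it pressed, push the table round clockwise as seen from above to the very next hole, one hole only, so that the plunger springs fully back up into it. Grip and lift nothing: leave the steel collars sitting on their spigots as they ride round, and the other things on the bench where they stand.

Things in the scene. Friction and masses are not known exactly. Their poses are not given: they have to be found in the camera images.
- turntable (a joint): Angle of the round aluminium top plate (122 mm across) with its overhanging arm, rad: 0 with the plunger in its present hole, growing clockwise seen from above; the next hole clockwise is at 1.047 (60 degrees; six holes evenly spaced). It turns stiffly (0.05 N m) and does not coast. Locked unless the plunger is pressed in.
- plunger (a joint): Travel of the indexing plunger, m: 0 fully out (up, pin in a hole), 0.0125 pressed down to its stop; the pin clears the ring at 0.008. Spring: about 2 N to start, 7 N at the stop. Between holes the ring itself holds it at 0.008 (a finger must press beyond that to drag); let go within about 3 degrees of a hole it springs up and centres the table. Held down it rides past the holes.
- plunger_top (a point): Centre of the flat level top of the plunger's black mushroom head (38 mm across, 8 mm thick), at the end of the arm overhanging the plate's edge, 95 mm from the table's axis, 28 mm above the plate's top when out. It is pressed straight down and travels round with the table: a fingertip pressing on it drags the table round by friction.
- table_axis (a point): Point on the rotary table's vertical axis (the centre of turning), level with the top face of its plate, 77 mm above the bench; fixed.
- index_base: Fixed green cast base, 124 mm across, with four bolted feet and, under the plate, a steel index ring 164 mm across with six dark holes on a 140 mm circle; bolted on a fixed grey rubber mat 380 x 380 x 6 mm. Origin on the table's axis, on the mat.
- spigot1 (a point): Foot of the upright steel spigot (10 mm across, 16 mm tall) that collar1 sits on, on the plate's top face, 38 mm from the axis; turns with the plate.
- collar1: Loose plain steel collar, 34 mm across, 14 mm bore, 22 mm tall, sitting over a spigot on the plate and riding round with it; origin at the centre of its underside.
- spigot2 (a point): Foot of the upright steel spigot (10 mm across, 16 mm tall) that collar2 sits on, on the plate's top face, 38 mm from the axis; turns with the plate.
- collar2: Loose plain steel collar, 34 mm across, 14 mm bore, 22 mm tall, sitting over a spigot on the plate and riding round with it; origin at the centre of its underside.
- spigot3 (a point): Foot of the upright steel spigot (10 mm across, 16 mm tall) that collar3 sits on, on the plate's top face, 38 mm from the axis; turns with the plate.
- collar3: Loose plain steel collar, 34 mm across, 14 mm bore, 22 mm tall, sitting over a spigot on the plate and riding round with it; origin at the centre of its underside.
- grease_jar: Bystander: jar, 48 mm across, 60 mm tall, on the rubber mat; origin at the centre of its underside.
- tape_roll: Bystander: cardboard roll lying flat, 64 mm across, 25 mm tall, on the mat; origin at the centre of its underside.
- parts_bin: Bystander: small open blue bin, 60 x 50 x 30 mm, on the mat; origin at the centre of its underside.
- wood_plug: Bystander: upright wooden cylinder, 36 mm across, 45 mm tall, on the mat; origin at the centre of its underside.
- spanner: Bystander: spanner 160 mm long lying on the bench; origin under its middle.
Mind the look-alikes: they are no part of the job. What is shaped like the collar1 but red is not meant. What is shaped like the collar2 but yellow is not meant.

How it is judged:
By the outcome, as a careful person would: the job done as asked, in the order asked, and still so for the second after the job is handed in, with the robot touching nothing.
It also fails if it takes over 38 s, if anything falls off the work surface, if the arm or the gripper's body presses on something with over 40 N, if the wrist force passes 120 N, or if a joint passes its speed limit or range.

### The arm

A 6-joint arm with a two-finger parallel gripper is mounted at the origin on the work surface. World frame = base frame: x ahead of the robot, y to its left, z up, the work surface at z = 0. Lengths are in m, angles in rad, forces in N, time in s.
With the tool pointing down it reaches from about 0.35 to 0.775 m from the base axis. Payload 7.3 kg.
Tool frame: the origin (TCP) lies midway between the tips of the shut fingers; the grasp point (between the pads) lies 19 mm behind it (robot.grip_depth is the z of the grasp point in the tool frame, in m); z points along the fingers, y is the line along which they close (so a half turn about z gives the same grasp; the last joint's range is limited). The gripper opens to 92 mm and grips with 3 to 60 N. Pads are 19 mm wide; open, the fingers measure 130 mm over their backs; the gripper's body (75 mm by 190 mm) begins 47 mm behind the grasp point.
Start: joints at [1.024, 0.342, 1.524, -0, 1.275, -0.146], TCP at [0.205, 0.483, 0.227] pointing down, gripper open.
Joint ranges: [-2.53, 2.53], [-0.77, 2.02], [0.04, 2.7], [-1, 4.14], [0.28, 2.66], [-3.11, 3.11]. Speed limits (rad/s): [2.57, 2.57, 3.14, 3.14, 3.14, 3.14].

### API

Orientations are given as [roll, pitch, yaw] about the fixed x, y, z axes, in that order (R = Rz(yaw) Ry(pitch) Rx(roll)).
In Python, from cell import robot, viewer gives the robot as it stands.
- The arm moves only by the tool step_arm, never from a script. Its argument "increments" is a list of rows, each an object with "delta_pos": the shift along the tool's x, y, z in cm, a list of three; "dr": the turn, a rotation vector about the tool's x, y, z in degrees, a list of three; "fingers": the closure, from -1 (fully open) to 1 (shut), so that 0 is half open. In form: [{"delta_pos": [tx, ty, tz], "dr": [wx, wy, wz], "fingers": fingers}, ...]. A call has exactly 5 rows; each row is the pose to reach, as a shift and turn from the pose commanded when the call began, along the tool's axes at that moment; what a row does not reach only later rows make up. A row lasts 1/8 s, in which the tool goes at most 62.5 mm and 10.7 degrees, less where a joint would pass 70% of its speed; a pose out of reach is approached as far as the arm can. A call with a gripper value outside its range is refused whole. The fingers move at their own pace and stop on an object; "newtons" is the grip in N (left out, the last holds). Time passes only in rows, so rows that repeat a pose let the fingers close, or fill a call up. It gives the time, the measured TCP pose, the force, the opening and the grip force at its end, in the units of the state.
- robot.observe(): the state, without advancing time (a new reading comes with each control period).
- viewer.read_camera(name): name is "scene" or "top"; returns the picture (384x512x3 uint8, red, green, blue); there is no depth.
- viewer.camera_params(name): a dict with "K" (3x3 intrinsics, pixels), "T" (4x4, takes a point from camera to world coordinates). Camera axes: x right, y down, z forward; pixel columns grow to the right and rows downward; lengths in m; the calibration is good to about 2 mm. A picture is of the moment at which its call begins. camera_params takes no time and is no camera call.
- robot.hand_in(): hands the job in; it is judged then, once.
The state is a dict: "time": time; "qpos": joint angles; "qvel": joint speeds; "joint_efforts": joint torques, N m; "tool_pos": TCP position; "tool_rot": TCP orientation; "contact_force": force on the tool from outside, world axes, zero at the start; "torque": the same for the moment, N m; "opening": finger opening in m; "grip_force": force on a finger pad.
Only numpy, scipy, OpenCV 4.12 (cv2) and the standard library are available. Lean on these libraries where they do the work, as an engineer would, in place of code of your own. Each camera call takes 0.05 s, during which the arm holds its last target. There are 200 camera calls.

## Working session

There is one attempt and no reset: what is moved stays moved. The work goes in short steps, Python scripts to look and compute and a tool call to move; the robot and the scene stay as the last step left them, time stands still between calls to the robot, and variables do not carry over. Pictures are saved under pics/ and viewed, at most 10 in all, crops included, and the job is handed in when it is done.

Besides the shell and the picture viewer there is one more tool, called by a JSON object that holds its "api" and its "payload", one argument or row to a line. step_arm: Moves the arm, as the interface text tells. Its arguments: {"type":"object","properties":{"increments":{"type":"array"},"newtons":{"type":"number"}},"required":["increments"]}

```bash
mkdir -p pics; python3 - <<'E'
from cell import robot, viewer
import cv2,numpy as np
for n in("scene","top"):
    im=viewer.read_camera(n); cv2.imwrite(f"pics/{n}0.png",cv2.resize(im[:,:,::-1],None,fx=1.5,fy=1.5,interpolation=cv2.INTER_CUBIC))
    p=viewer.camera_params(n); print(n,np.round(p["K"],1).tolist(),np.round(p["T"],3).tolist())
print(robot.observe())
E
```

```text
scene [[438.0, 0.0, 252.1], [0.0, 438.0, 186.9], [0.0, 0.0, 1.0]] [[0.774, 0.442, -0.454, 1.054], [0.633, -0.53, 0.563, -0.666], [0.008, -0.724, -0.69, 0.884], [0.0, 0.0, 0.0, 1.0]]
top [[485.9, 0.0, 245.4], [0.0, 485.9, 194.4], [0.0, 0.0, 1.0]] [[0.1, -0.968, 0.228, 0.249], [-0.995, -0.097, 0.024, -0.012], [-0.001, -0.23, -0.973, 1.328], [0.0, 0.0, 0.0, 1.0]]
{'time': 0.1, 'qpos': array([ 1.02401086e+00,  3.42640180e-01,  1.52492058e+00, -1.75549755e-05,
        1.27540903e+00, -1.46001260e-01]), 'qvel': array([-2.07065694e-04, -9.80901004e-04, -2.77680047e-03,  1.46369704e-05,
       -4.85839380e-05, -3.39254100e-04]), 'joint_efforts': array([ 1.55096455e-03, -4.32004952e+01, -2.44695264e+01,  7.18668918e-02,
        5.25933481e-02, -1.52451321e-05]), 'tool_pos': array([0.20461615, 0.48308628, 0.22612146]), 'tool_rot': array([-3.14022773e+00, -1.83741174e-04,  2.74081345e+00]), 'contact_force': array([-0.08573268, -0.84103552,  0.73310884]), 'torque': array([ 0.04730898,  0.00747196, -0.00290865]), 'grip_force': 0.0, 'opening': 0.09202883791913269}
```

View pics/scene0.png

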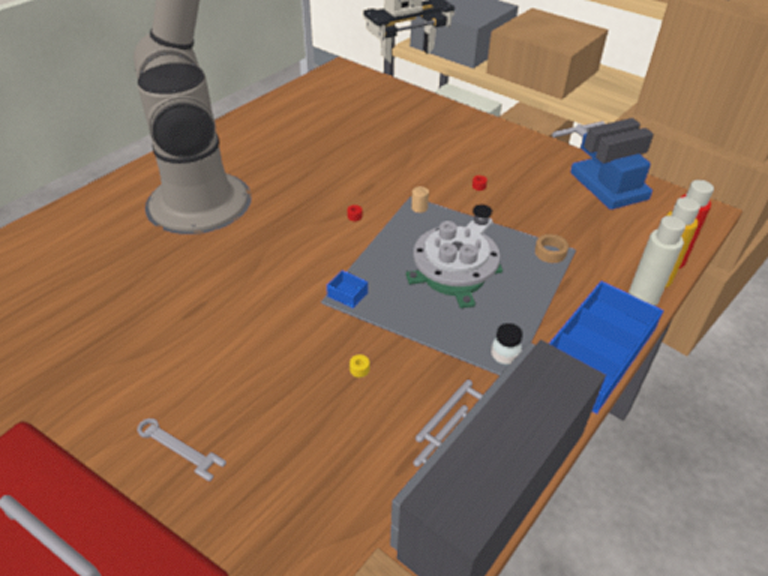

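View pics/top0.png

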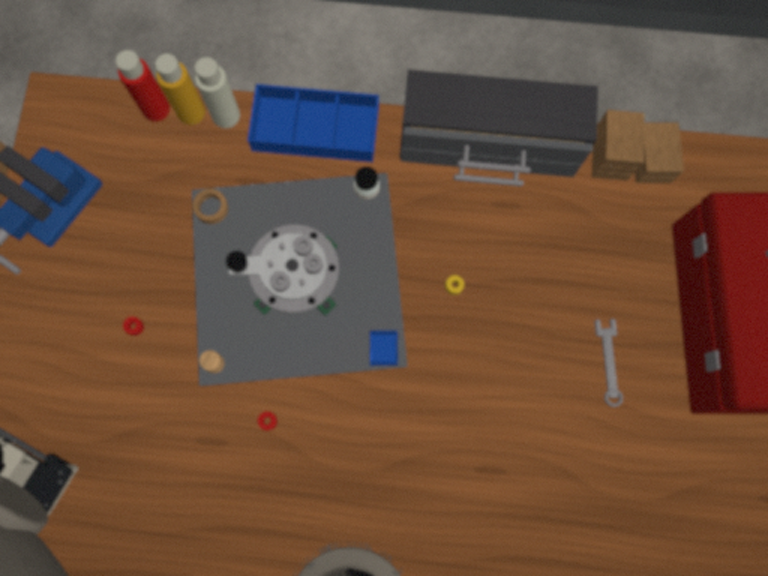

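The scene view shows the table at about (457,255), with the black plunger head at (482,213). In the top view the head is at (237,262) and the axis at (292,265).

Candidates for the plunger (top view): the black head on the arm at (237,262), or the grease jar's black lid at (367,180). I choose the one on the arm and will check it in a close crop.

```bash
cat > h.py <<'E'
from cell import robot, viewer
import cv2,numpy as np
def ray(n,u,v,z):
    p=viewer.camera_params(n);K,T=map(np.array,(p["K"],p["T"]))
    d=T[:3,:3]@np.linalg.solve(K,[u,v,1]);o=T[:3,3];return o+d*(z-o[2])/d[2]
def proj(n,P):
    p=viewer.camera_params(n);K,T=map(np.array,(p["K"],p["T"]))
    c=K@(T[:3,:3].T@(np.array(P)-T[:3,3]));return c[:2]/c[2]
def crops(name,boxes,f):
    o=[]
    for n,(u,v,w,h) in boxes:
        im=viewer.read_camera(n)[v:v+h,u:u+w,::-1];o.append(cv2.resize(im,None,fx=f,fy=f,interpolation=cv2.INTER_CUBIC))
    cv2.imwrite(name,np.hstack(o))
E
python3 - <<'E'
from h import *
crops("pics/c1.png",[("top",(140,140,100,80)),("scene",(260,125,100,80))],4)
for (n,u,v,z) in [("top",237,262,.105),("scene",482,211,.105),("top",292,265,.077),("scene",457,248,.077)]:print(n,ray(n,u/1.5,v/1.5,z).round(4))
E
```

```text
top [0.5654 0.2511 0.105 ]
scene [0.5728 0.2494 0.105 ]
top [0.5769 0.159  0.077 ]
scene [0.5812 0.156  0.077 ]
```

View pics/c1.png

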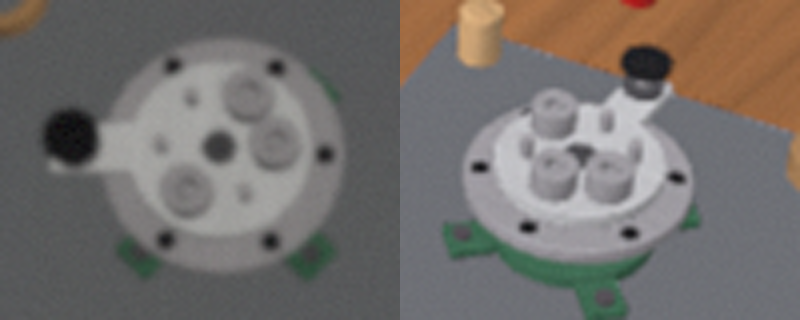

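```bash
python3 - <<'E'
from h import *
H1=ray("top",140+71/4,140+136/4,.105);H2=ray("scene",260+246/4,125+62/4,.105)
A1=ray("top",140+219/4,140+147/4,.077);A2=ray("scene",260+181/4,125+155/4,.077)
h=[ray("top",140+a/4,140+b/4,.062) for a,b in[(173,66),(276,68),(325,154),(270,241),(166,240)]]
A3=(h[0]+h[1]+h[3]+h[4])/4
print("head",H1,H2,"axis",A1,A2,A3,[np.linalg.norm(x-A3) for x in h])
for A in(A1,A2,A3):
  d=(H1+H2)/2-A;print(np.hypot(*d[:2]),np.degrees(np.arctan2(d[1],d[0])))
print([np.degrees(np.arctan2(*(x-A3)[1::-1])).round(1) for x in h])
E
```

```text
head [0.56711849 0.25202523 0.105     ] [0.57278745 0.25034107 0.105     ] axis [0.57672086 0.15872615 0.077     ] [0.57862359 0.16274689 0.077     ] [0.57676275 0.15873792 0.062     ] [np.float64(0.07030563220964496), np.float64(0.06980258906763771), np.float64(0.06999267005836737), np.float64(0.06977573907927413), np.float64(0.06991594079663288)]
0.0927043727700323 94.18660537994874
0.08886029839154791 95.59959207163791
0.09269570922789873 94.21296106238857
[np.float64(35.0), np.float64(-25.2), np.float64(-84.9), np.float64(-145.1), np.float64(155.3)]
```

```bash
cat >> h.py <<'E'
from scipy.spatial.transform import Rotation as Ro
A=np.array([.577,.1585])
def tgt(deg,z,r=.095):
    a=np.radians(deg);return np.array([A[0]+r*np.cos(a),A[1]+r*np.sin(a),z])
def delta(P):
    o=robot.observe();R=Ro.from_euler('xyz',o["tool_rot"]).as_matrix()
    return (R.T@(np.array(P)-o["tool_pos"])*100).round(2)
E
python3 -c "
from h import *
print(delta(tgt(95,.226)),delta(tgt(95,.15)))"
```

```text
[-4.249e+01 -6.980e+00  3.000e-02] [-42.5   -6.97   7.63]
```

{"api": "step_arm", "payload": {
  "increments": [
    {"delta_pos": [-6,-1,0],"dr": [0,0,0],"fingers": 1},
    {"delta_pos": [-12,-2,0],"dr": [0,0,0],"fingers": 1},
    {"delta_pos": [-18,-3,0],"dr": [0,0,0],"fingers": 1},
    {"delta_pos": [-24,-4,0],"dr": [0,0,0],"fingers": 1},
    {"delta_pos": [-28,-4.6,0],"dr": [0,0,0],"fingers": 1}
  ],
  "newtons": 20
}}

```text
time: 0.82
tool_pos: [0.4467, 0.33, 0.2265]
tool_rot: [-3.141, 0.0, 2.739]
contact_force: [0.0, 1.5, 0.3]
opening: 0.0465
grip_force: 0.0
```

```bash
python3 -c "
from h import *
print(robot.observe(),delta(tgt(95,.13)))"
```

```text
{'time': 0.825, 'qpos': array([ 4.98353986e-01,  3.98023612e-01,  1.43956985e+00, -2.13271244e-04,
        1.30407653e+00, -6.69735529e-01]), 'qvel': array([-0.50250149,  0.19977247, -0.30827818,  0.0113413 ,  0.11350046,
       -0.50838401]), 'joint_efforts': array([ 1.15992296e+00, -4.75297415e+01, -2.37118971e+01, -2.03252323e-01,
       -3.83587566e-02,  5.18998168e-01]), 'tool_pos': array([0.44669426, 0.32998108, 0.22651495]), 'tool_rot': array([-3.14140430e+00,  1.13271037e-04,  2.73894207e+00]), 'contact_force': array([0.03334018, 1.49416654, 0.34136734]), 'torque': array([-0.0043983 , -0.00398188, -0.03694693]), 'grip_force': 0.0, 'opening': 0.04647882461332883} [-14.24  -2.29   9.65]
```

{"api": "step_arm", "payload": {
  "increments": [
    {"delta_pos": [-5.5,-0.9,0],"dr": [0,0,0],"fingers": 1},
    {"delta_pos": [-10.5,-1.7,0],"dr": [0,0,0],"fingers": 1},
    {"delta_pos": [-14.5,-2.4,2],"dr": [0,0,0],"fingers": 1},
    {"delta_pos": [-14.5,-2.4,6],"dr": [0,0,0],"fingers": 1},
    {"delta_pos": [-14.5,-2.4,9],"dr": [0,0,0],"fingers": 1}
  ]
}}

```text
time: 1.45
tool_pos: [0.5687, 0.2523, 0.1346]
tool_rot: [-3.14, -0.002, 2.739]
contact_force: [-0.1, 0.3, 0.3]
opening: 0.0007
grip_force: 0.0
```

{"api": "step_arm", "payload": {
  "increments": [
    {"delta_pos": [0,0,0],"dr": [0,0,0],"fingers": 1},
    {"delta_pos": [0,0,0],"dr": [0,0,0],"fingers": 1},
    {"delta_pos": [0,0,0],"dr": [0,0,0],"fingers": 1},
    {"delta_pos": [0,0,0.5],"dr": [0,0,0],"fingers": 1},
    {"delta_pos": [0,0,1],"dr": [0,0,0],"fingers": 1}
  ]
}}

```text
time: 2.08
tool_pos: [0.5689, 0.2532, 0.1269]
tool_rot: [3.141, 0.001, 2.741]
contact_force: [-0.1, 0.1, -0.8]
opening: 0.0001
grip_force: 0.0
```

```bash
python3 -c "
from h import *
crops('pics/c2.png',[('top',(140,140,100,80)),('scene',(260,105,100,80))],4)
print(robot.observe(),delta(tgt(95,.13)))"
```

```text
{'time': 2.175, 'qpos': array([ 2.95728987e-01,  6.06802220e-01,  1.37611479e+00,  6.07186361e-05,
        1.15996204e+00, -8.74322334e-01]), 'qvel': array([-2.91863569e-04, -3.05490487e-03, -1.16712326e-02,  7.86652550e-05,
        8.99937986e-03,  9.29925271e-05]), 'joint_efforts': array([ 1.19574546e-02, -5.50753498e+01, -2.31599325e+01,  2.35500431e-02,
       -2.07352760e-02,  3.44621430e-04]), 'tool_pos': array([0.56836568, 0.25304536, 0.12599351]), 'tool_rot': array([-3.14081008e+00, -1.02249877e-03,  2.74082296e+00]), 'contact_force': array([ 0.05909313, -0.25660449,  0.50104854]), 'torque': array([-0.03071217, -0.02398342,  0.03085738]), 'grip_force': 0.0, 'opening': 0.00037687860419813204} [-0.03  0.02 -0.4 ]
```

View pics/c2.png

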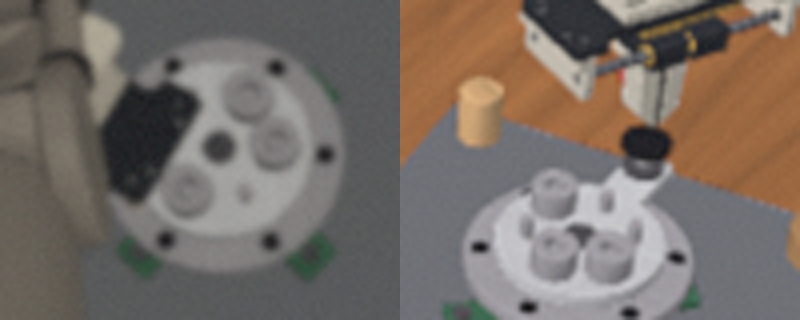

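The crop shows the shut fingertips above the black head, at about (648,120) over (646,140). Lowering now onto it.

{"api": "step_arm", "payload": {
  "increments": [
    {"delta_pos": [0,0,1],"dr": [0,0,0],"fingers": 1},
    {"delta_pos": [0,0,1.8],"dr": [0,0,0],"fingers": 1},
    {"delta_pos": [0,0,2.3],"dr": [0,0,0],"fingers": 1},
    {"delta_pos": [0,0,2.7],"dr": [0,0,0],"fingers": 1},
    {"delta_pos": [0,0,2.7],"dr": [0,0,0],"fingers": 1}
  ]
}}

```text
time: 2.8
tool_pos: [0.5691, 0.2532, 0.1]
tool_rot: [3.141, 0.001, 2.741]
contact_force: [-0.3, -1.1, 4.8]
opening: 0.0003
grip_force: 2.3
```

{"api": "step_arm", "payload": {
  "increments": [
    {"delta_pos": [0,0,0.2],"dr": [0,0,0],"fingers": 1},
    {"delta_pos": [0,0,0.4],"dr": [0,0,0],"fingers": 1},
    {"delta_pos": [0,0,0.5],"dr": [0,0,0],"fingers": 1},
    {"delta_pos": [0,0,0.5],"dr": [0,0,0],"fingers": 1},
    {"delta_pos": [0,0,0.5],"dr": [0,0,0],"fingers": 1}
  ]
}}

```text
time: 3.42
tool_pos: [0.5694, 0.2532, 0.0957]
tool_rot: [3.141, 0.001, 2.741]
contact_force: [-1.7, -2.0, 6.8]
opening: 0.0005
grip_force: 3.2
```

{"api": "step_arm", "payload": {
  "increments": [
    {"delta_pos": [0,0,0.1],"dr": [0,0,0],"fingers": 1},
    {"delta_pos": [0,0,0.2],"dr": [0,0,0],"fingers": 1},
    {"delta_pos": [0,0,0.3],"dr": [0,0,0],"fingers": 1},
    {"delta_pos": [0,0,0.35],"dr": [0,0,0],"fingers": 1},
    {"delta_pos": [0,0,0.35],"dr": [0,0,0],"fingers": 1}
  ]
}}

```text
time: 4.05
tool_pos: [0.5697, 0.2533, 0.0926]
tool_rot: [3.14, 0.002, 2.741]
contact_force: [-0.5, -0.7, 9.0]
opening: 0.0008
grip_force: 4.1
```

```bash
python3 -c "
from h import *
o=robot.observe();print(o['tool_pos'],o['contact_force'])
c=tgt(95,.1)
R=Ro.from_euler('xyz',[np.pi,0,2.7408]).as_matrix()
for d in range(95,28,-3):print(d,(R.T@(tgt(d,.1)-c)*100).round(2))"
```

```text
[0.56969292 0.25325031 0.0926371 ] [-0.48354351 -0.71317872  8.96469338]
95 [0. 0. 0.]
92 [-0.45  0.22  0.  ]
89 [-0.9   0.42  0.  ]
86 [-1.37  0.59  0.  ]
83 [-1.84  0.74  0.  ]
80 [-2.32  0.87  0.  ]
77 [-2.81  0.97  0.  ]
74 [-3.3   1.04  0.  ]
71 [-3.8   1.09  0.  ]
68 [-4.29  1.11  0.  ]
65 [-4.79  1.1   0.  ]
62 [-5.29  1.07  0.  ]
59 [-5.78  1.02  0.  ]
56 [-6.27  0.93  0.  ]
53 [-6.76  0.83  0.  ]
50 [-7.24  0.69  0.  ]
47 [-7.71  0.53  0.  ]
44 [-8.17  0.35  0.  ]
41 [-8.62  0.15  0.  ]
38 [-9.07 -0.08 -0.  ]
35 [-9.49 -0.34 -0.  ]
32 [-9.91 -0.61 -0.  ]
29 [-10.31  -0.91  -0.  ]
```

{"api": "step_arm", "payload": {
  "increments": [
    {"delta_pos": [0,0,0.2],"dr": [0,0,0],"fingers": 1},
    {"delta_pos": [0,0,0.2],"dr": [0,0,0],"fingers": 1},
    {"delta_pos": [-0.45,0.22,0.2],"dr": [0,0,0],"fingers": 1},
    {"delta_pos": [-0.9,0.42,0.2],"dr": [0,0,0],"fingers": 1},
    {"delta_pos": [-1.37,0.59,0.2],"dr": [0,0,0],"fingers": 1}
  ]
}}

```text
time: 4.68
tool_pos: [0.5857, 0.2537, 0.0924]
tool_rot: [3.138, 0.005, 2.741]
contact_force: [-0.8, -1.9, 16.0]
opening: 0.0002
grip_force: 7.9
```

```bash
python3 -c "
from h import *
crops('pics/c3.png',[('top',(140,140,100,80)),('scene',(260,105,100,80))],4)
o=robot.observe();print(o['tool_pos'],o['contact_force'],tgt(86,.1))"
```

```text
[0.58632693 0.25363209 0.09245484] [ 0.86647076 -0.52294633 14.87293324] [0.58362687 0.25326858 0.1       ]
```

View pics/c3.png

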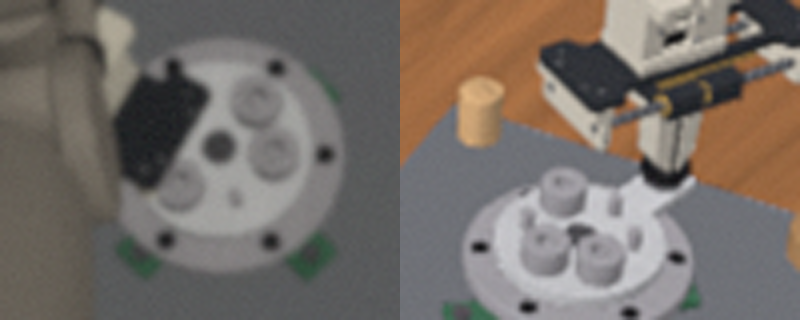

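The table turns with the fingertips: the collars have moved round, for example from (274,142) to (273,155). Continuing along the arc.

{"api": "step_arm", "payload": {
  "increments": [
    {"delta_pos": [-0.47,0.15,0],"dr": [0,0,0],"fingers": 1},
    {"delta_pos": [-0.95,0.28,0],"dr": [0,0,0],"fingers": 1},
    {"delta_pos": [-1.44,0.38,0],"dr": [0,0,0],"fingers": 1},
    {"delta_pos": [-1.93,0.45,0],"dr": [0,0,0],"fingers": 1},
    {"delta_pos": [-2.43,0.5,0],"dr": [0,0,0],"fingers": 1}
  ]
}}

```text
time: 5.4
tool_pos: [0.6099, 0.2488, 0.0924]
tool_rot: [3.138, 0.004, 2.741]
contact_force: [-1.3, -1.5, 15.4]
opening: 0.0004
grip_force: 7.7
```

{"api": "step_arm", "payload": {
  "increments": [
    {"delta_pos": [-0.49,0.02,0],"dr": [0,0,0],"fingers": 1},
    {"delta_pos": [-0.99,0.01,0],"dr": [0,0,0],"fingers": 1},
    {"delta_pos": [-1.49,-0.02,0],"dr": [0,0,0],"fingers": 1},
    {"delta_pos": [-1.98,-0.07,0],"dr": [0,0,0],"fingers": 1},
    {"delta_pos": [-2.47,-0.16,0],"dr": [0,0,0],"fingers": 1}
  ]
}}

```text
time: 6.02
tool_pos: [0.6319, 0.2378, 0.0925]
tool_rot: [3.138, 0.004, 2.741]
contact_force: [-1.5, -0.1, 15.0]
opening: 0.0002
grip_force: 7.4
```

```bash
python3 -c "
from h import *
crops('pics/c4.png',[('top',(140,140,100,80)),('scene',(260,105,100,80))],4)
o=robot.observe();d=o['tool_pos'][:2]-A;print(o['tool_pos'],o['contact_force'],tgt(56,.1),np.hypot(*d),np.degrees(np.arctan2(d[1],d[0])))"
```

```text
[0.63245533 0.23743856 0.0925104 ] [-0.08416331 -0.78916625 14.97404909] [0.63012333 0.23725857 0.1       ] 0.09647066812043553 54.9114736153428
```

View pics/c4.png

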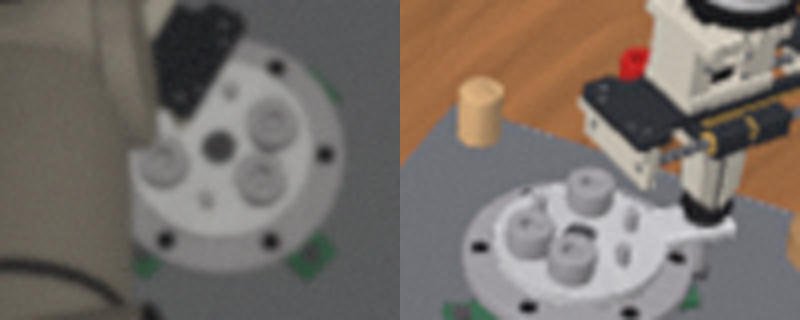

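Both views show the table turned about 40 degrees with the finger still on the head, at (705,205) in the crop.

{"api": "step_arm", "payload": {
  "increments": [
    {"delta_pos": [-0.49,-0.1,0],"dr": [0,0,0],"fingers": 1},
    {"delta_pos": [-0.97,-0.24,0],"dr": [0,0,0],"fingers": 1},
    {"delta_pos": [-1.44,-0.4,0],"dr": [0,0,0],"fingers": 1},
    {"delta_pos": [-1.9,-0.58,0],"dr": [0,0,0],"fingers": 1},
    {"delta_pos": [-2.35,-0.78,0],"dr": [0,0,0],"fingers": 1}
  ]
}}

```text
time: 6.75
tool_pos: [0.6504, 0.2214, 0.0925]
tool_rot: [3.138, 0.004, 2.741]
contact_force: [-2.2, -0.0, 14.9]
opening: 0.0006
grip_force: 7.3
```

```bash
python3 -c "
from h import *
crops('pics/c5.png',[('top',(165,145,60,60)),('scene',(265,135,60,60))],6)
o=robot.observe();d=o['tool_pos'][:2]-A;print(o['tool_pos'],o['contact_force'],np.hypot(*d),np.degrees(np.arctan2(d[1],d[0])))"
```

```text
[0.65083972 0.22095493 0.09250946] [-2.1143924  -1.39325082 14.89455195] 0.09671051308767893 40.225128213957305
```

View pics/c5.png

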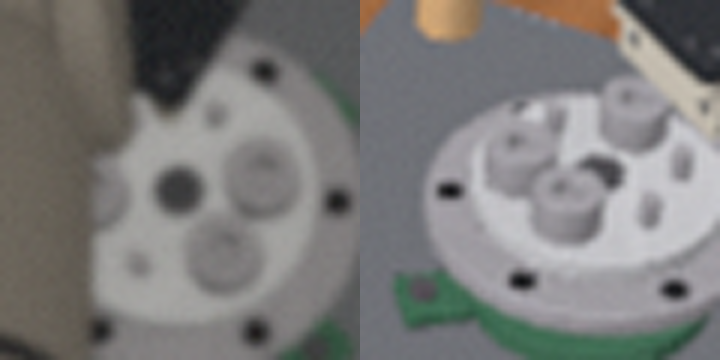

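```bash
python3 -c "
from h import *
an=lambda u,v,z:(lambda d:(np.hypot(*d).round(4),np.degrees(np.arctan2(d[1],d[0])).round(1)))(ray('top',u,v,z)[:2]-A)
for a,b in[(248,96),(274,143),(187,190)]:print('0',an(140+a/4,140+b/4,.088))
for a,b in[(262,179),(225,253)]:print('1',an(165+a/6,145+b/6,.088))
for a,b in[(191,97),(160,145),(245,193)]:print('s0',an(140+a/4,140+b/4,.085))
for a,b in[(214,115),(138,264)]:print('s1',an(165+a/6,145+b/6,.085))
"
```

```text
0 (np.float64(0.0373), np.float64(-25.6))
0 (np.float64(0.0373), np.float64(-85.1))
0 (np.float64(0.0379), np.float64(155.0))
1 (np.float64(0.0377), np.float64(-81.3))
1 (np.float64(0.0386), np.float64(-139.4))
s0 (np.float64(0.0373), np.float64(36.2))
s0 (np.float64(0.0385), np.float64(97.3))
s0 (np.float64(0.0386), np.float64(-145.6))
s1 (np.float64(0.0359), np.float64(-20.0))
s1 (np.float64(0.0395), np.float64(161.2))
```

The table has turned about 55 degrees and the finger has not slipped. About 5 degrees remain, then straight up.

{"api": "step_arm", "payload": {
  "increments": [
    {"delta_pos": [-0.23,-0.11,0],"dr": [0,0,0],"fingers": 1},
    {"delta_pos": [-0.45,-0.23,0],"dr": [0,0,0],"fingers": 1},
    {"delta_pos": [-0.74,-0.4,0],"dr": [0,0,0],"fingers": 1},
    {"delta_pos": [-0.74,-0.4,0],"dr": [0,0,0],"fingers": 1},
    {"delta_pos": [-0.74,-0.4,0],"dr": [0,0,0],"fingers": 1}
  ]
}}

```text
time: 7.48
tool_pos: [0.6558, 0.2146, 0.0925]
tool_rot: [3.138, 0.005, 2.741]
contact_force: [-1.4, -0.4, 14.0]
opening: 0.0003
grip_force: 7.1
```

```bash
python3 -c "
from h import *
crops('pics/c6.png',[('top',(165,145,60,60)),('scene',(265,135,60,60))],6)
o=robot.observe();d=o['tool_pos'][:2]-A;print(o['tool_pos'],o['contact_force'],np.hypot(*d),np.degrees(np.arctan2(d[1],d[0])))"
```

```text
[0.65582121 0.21460257 0.09251701] [-1.89234403 -0.11466355 14.20023183] 0.09674854818526506 35.44211934223713
```

View pics/c6.png

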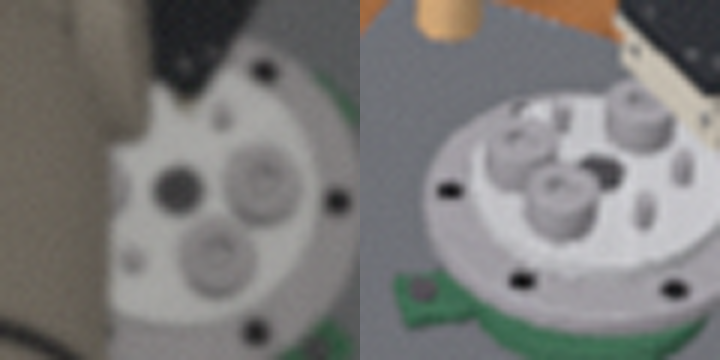

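The nearest collar is now at (263,185); its slot should be at (261,184). Aligned, so lifting straight up.

{"api": "step_arm", "payload": {
  "increments": [
    {"delta_pos": [0,0,-0.3],"dr": [0,0,0],"fingers": 1},
    {"delta_pos": [0,0,-0.6],"dr": [0,0,0],"fingers": 1},
    {"delta_pos": [0,0,-1.2],"dr": [0,0,0],"fingers": 1},
    {"delta_pos": [0,0,-2.2],"dr": [0,0,0],"fingers": 1},
    {"delta_pos": [0,0,-5],"dr": [0,0,0],"fingers": 1}
  ]
}}

```text
time: 8.2
tool_pos: [0.6523, 0.2139, 0.1374]
tool_rot: [-3.138, -0.005, 2.741]
contact_force: [0.2, 1.3, 0.3]
opening: 0.0002
grip_force: 0.0
```

{"api": "step_arm", "payload": {
  "increments": [
    {"delta_pos": [0,0,-5],"dr": [0,0,0],"fingers": 1},
    {"delta_pos": [5,0,-9],"dr": [0,0,0],"fingers": 1},
    {"delta_pos": [11,0,-9],"dr": [0,0,0],"fingers": 1},
    {"delta_pos": [17,0,-9],"dr": [0,0,0],"fingers": 1},
    {"delta_pos": [23,0,-9],"dr": [0,0,0],"fingers": 1}
  ]
}}

```text
time: 8.82
tool_pos: [0.4398, 0.3042, 0.229]
tool_rot: [-3.14, -0.001, 2.74]
contact_force: [-0.2, 1.4, 0.8]
opening: 0.0007
grip_force: 0.0
```

{"api": "step_arm", "payload": {
  "increments": [
    {"delta_pos": [6,0,0],"dr": [0,0,0],"fingers": 1},
    {"delta_pos": [12,0,0],"dr": [0,0,0],"fingers": 1},
    {"delta_pos": [18,0,0],"dr": [0,0,0],"fingers": 1},
    {"delta_pos": [18,0,0],"dr": [0,0,0],"fingers": 1},
    {"delta_pos": [18,0,0],"dr": [0,0,0],"fingers": 1}
  ]
}}

```text
time: 9.45
tool_pos: [0.2767, 0.3741, 0.2292]
tool_rot: [-3.141, 0.0, 2.742]
contact_force: [0.4, -0.4, -1.2]
opening: 0.0002
grip_force: 0.0
```

```bash
python3 -c "
from h import *
crops('pics/c7.png',[('top',(140,125,100,95)),('scene',(260,115,100,95))],4)
o=robot.observe();print(o['tool_pos'],o['contact_force'])
for n,(u,v) in(('top',(140,125)),('scene',(260,115))):
  for z in(.105,.097):print(n,z,(proj(n,tgt(35,z))-[u,v])*4+([400,0] if n=='scene' else [0,0]))"
```

```text
[0.27754097 0.37381212 0.22905757] [-0.81534739 -0.58735326  1.05088814]
top 0.105 [148.03159825  74.8171099 ]
top 0.097 [149.69172313  78.78878428]
scene 0.105 [716.74688519 173.9131947 ]
scene 0.097 [715.08063516 182.74053257]
```

View pics/c7.png

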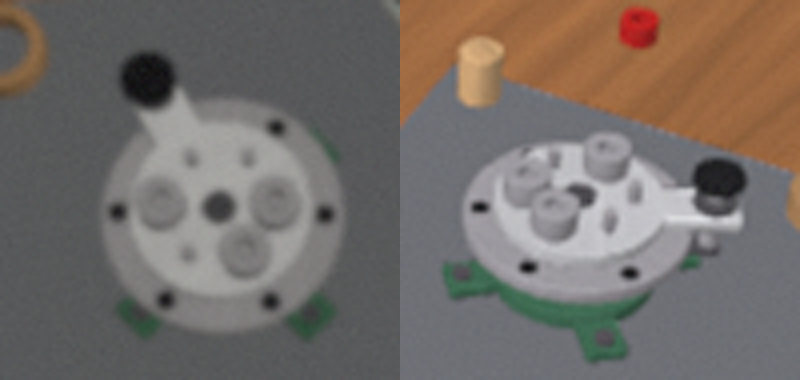

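The plunger head is at (148,77) in the top crop and (719,175) in the scene crop. That matches the fully-out height at the next hole, the collars are seated, and the arm is clear.

```bash
python3 -c "
from cell import robot
print(robot.hand_in())"
```

```text
the job is handed in; nothing more can be done
None
```

The plunger was pressed in, the table was turned clockwise one hole (60 degrees), and the plunger sprang fully back up into that hole. In the final picture the collars are on their spigots and the arm is clear; the job was handed in at about 9.6 s, with no verdict returned.

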